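# Spin-test belt idlers and slide them into their bays

## Task

Spin the pulley of every belt idler unit on the bench by hand, at least a quarter turn, to find out whether it runs free or binds. Slide each unit along the bench, without lifting it: free-running ones into the plain painted bay, binding ones into the bay with the painted cross, each standing within the outline. Leave everything else on the bench where it is.

Things in the scene. Friction and masses are not known exactly. Their poses are not given: they have to be found in the camera images.
- idler_a_lug (a point): grip lug of a belt idler unit (None: absent), 30 mm above bench. Unit: flat aluminium bracket plate 100x60x10 mm; at one end an upright lug, 30 mm along x, 26 across y (flat sides), top 60 mm up; at the other a steel pulley, axle 70 mm along +x from here, rim 28 mm from here. 127x84 mm over all, 0.9 kg. Axes: x lug to pulley, z up. Starts in a row at the far side, lug roughly to the robot
- idler_a_hub (a point): pulley axle of the same unit, top of hub cap, 50 mm above bench; axes of the unit, not turning. Pulley 84 mm across, upper face 36 mm up; on it three radial ribs 120 deg apart, 5 mm thick, 6 to 40 mm off the axle, tops 50 mm up; hub cap radius 8 mm. A finger tip let down between ribs and moved round pushes a rib; at about 0.17 m/s and then off the rim it leaves the pulley to coast
- idler_a_pulley (a joint): same pulley's angle, rad, counter-clockwise from above, no stops, not wrapped, within 0.25 of 0 at the start; at 0 one rib points along the unit's +x. Free-running: pushed and let go it coasts a turn or more over seconds. Binding: it stops within a tenth of a turn once the finger leaves it (drag 0.02 to 0.04 N m)
- idler_b_lug (a point): grip lug of a belt idler unit (None: absent), 30 mm above bench. Unit: flat aluminium bracket plate 100x60x10 mm; at one end an upright lug, 30 mm along x, 26 across y (flat sides), top 60 mm up; at the other a steel pulley, axle 70 mm along +x from here, rim 28 mm from here. 127x84 mm over all, 0.9 kg. Axes: x lug to pulley, z up. Starts in a row at the far side, lug roughly to the robot
- idler_b_hub (a point): pulley axle of the same unit, top of hub cap, 50 mm above bench; axes of the unit, not turning. Pulley 84 mm across, upper face 36 mm up; on it three radial ribs 120 deg apart, 5 mm thick, 6 to 40 mm off the axle, tops 50 mm up; hub cap radius 8 mm. A finger tip let down between ribs and moved round pushes a rib; at about 0.17 m/s and then off the rim it leaves the pulley to coast
- idler_b_pulley (a joint): same pulley's angle, rad, counter-clockwise from above, no stops, not wrapped, within 0.25 of 0 at the start; at 0 one rib points along the unit's +x. Free-running: pushed and let go it coasts a turn or more over seconds. Binding: it stops within a tenth of a turn once the finger leaves it (drag 0.02 to 0.04 N m)
- idler_c_lug (a point): grip lug of a belt idler unit (None: absent), 30 mm above bench. Unit: flat aluminium bracket plate 100x60x10 mm; at one end an upright lug, 30 mm along x, 26 across y (flat sides), top 60 mm up; at the other a steel pulley, axle 70 mm along +x from here, rim 28 mm from here. 127x84 mm over all, 0.9 kg. Axes: x lug to pulley, z up. Starts in a row at the far side, lug roughly to the robot
- idler_c_hub (a point): pulley axle of the same unit, top of hub cap, 50 mm above bench; axes of the unit, not turning. Pulley 84 mm across, upper face 36 mm up; on it three radial ribs 120 deg apart, 5 mm thick, 6 to 40 mm off the axle, tops 50 mm up; hub cap radius 8 mm. A finger tip let down between ribs and moved round pushes a rib; at about 0.17 m/s and then off the rim it leaves the pulley to coast
- idler_c_pulley (a joint): same pulley's angle, rad, counter-clockwise from above, no stops, not wrapped, within 0.25 of 0 at the start; at 0 one rib points along the unit's +x. Free-running: pushed and let go it coasts a turn or more over seconds. Binding: it stops within a tenth of a turn once the finger leaves it (drag 0.02 to 0.04 N m)
- idler_d_lug (a point): grip lug of a belt idler unit (None: absent), 30 mm above bench. Unit: flat aluminium bracket plate 100x60x10 mm; at one end an upright lug, 30 mm along x, 26 across y (flat sides), top 60 mm up; at the other a steel pulley, axle 70 mm along +x from here, rim 28 mm from here. 127x84 mm over all, 0.9 kg. Axes: x lug to pulley, z up. Starts in a row at the far side, lug roughly to the robot
- idler_d_hub (a point): pulley axle of the same unit, top of hub cap, 50 mm above bench; axes of the unit, not turning. Pulley 84 mm across, upper face 36 mm up; on it three radial ribs 120 deg apart, 5 mm thick, 6 to 40 mm off the axle, tops 50 mm up; hub cap radius 8 mm. A finger tip let down between ribs and moved round pushes a rib; at about 0.17 m/s and then off the rim it leaves the pulley to coast
- idler_d_pulley (a joint): same pulley's angle, rad, counter-clockwise from above, no stops, not wrapped, within 0.25 of 0 at the start; at 0 one rib points along the unit's +x. Free-running: pushed and let go it coasts a turn or more over seconds. Binding: it stops within a tenth of a turn once the finger leaves it (drag 0.02 to 0.04 N m)
- bay_plain: the plain bay: an empty white painted rectangle on the bench top, outer size 180 mm along its x and 260 mm along its y, flat paint. Origin at its centre; it has room for two units side by side along y
- bay_cross: the crossed bay: the same painted rectangle, but with a diagonal cross painted in it. Origin at its centre, 180 mm along x, 260 mm along y. The two bays lie left and right, either way round, nearer the robot than the row
- tin: shallow steel bowl, rim radius 40 mm, 32 high, origin under its centre; bystander between the bays
- tape_roll: paper tape roll lying flat, outer radius 50 mm, 25 high, origin under its centre; bystander
- driver: screwdriver lying on the bench, about 200 mm long along its x; bystander
- spanner: steel spanner lying beyond the row, about 180 mm long; bystander
- spray_can: aluminium can, radius 33 mm, 190 high, origin under its centre; bystander
- jar: glass jar, radius 40 mm, 90 high, origin under its centre; bystander
- mug: white mug, radius 40 mm, 95 high, origin under its centre; bystander
There are look-alikes about, which are no part of the job. What is shaped like the part that bears idler_c_lug but pink is not meant.

How it is judged (in metres and radians):
On the way:
1. the pulley of every unit present has been turned by hand, about a quarter turn or more, either way ((value of joint idler_a_pulley above 1.2 rad or value of joint idler_a_pulley below -1.2 rad) and (value of joint idler_b_pulley above 1.2 rad or value of joint idler_b_pulley below -1.2 rad) and (value of joint idler_c_pulley above 1.2 rad or value of joint idler_c_pulley below -1.2 rad) and (value of joint idler_d_pulley above 1.2 rad or value of joint idler_d_pulley below -1.2 rad)), for 0.05 s.
At the end, for the whole second after the job is handed in: every free-running unit lies in the plain bay and every binding one in the crossed bay, flat on the bench: the axle and the lug centre of each within the outline (90 mm either side of the bay centre along x, 130 mm along y) (x of idler_a_lug in the frame of bay_plain between -0.09 and 0.09 m and y of idler_a_lug in the frame of bay_plain between -0.13 and 0.13 m and x of idler_a_hub in the frame of bay_plain between -0.09 and 0.09 m and y of idler_a_hub in the frame of bay_plain between -0.13 and 0.13 m and angle between each of idler_a_lug, idler_b_lug, idler_c_lug, idler_d_lug's own z axis and vertical below 0.1 rad and height (world z) of each of idler_a_lug, idler_b_lug, idler_c_lug, idler_d_lug below 0.036 m and x of idler_b_lug in the frame of bay_cross between -0.09 and 0.09 m and y of idler_b_lug in the frame of bay_cross between -0.13 and 0.13 m and x of idler_b_hub in the frame of bay_cross between -0.09 and 0.09 m and y of idler_b_hub in the frame of bay_cross between -0.13 and 0.13 m and x of idler_c_lug in the frame of bay_plain between -0.09 and 0.09 m and y of idler_c_lug in the frame of bay_plain between -0.13 and 0.13 m and x of idler_c_hub in the frame of bay_plain between -0.09 and 0.09 m and y of idler_c_hub in the frame of bay_plain between -0.13 and 0.13 m and x of idler_d_lug in the frame of bay_cross between -0.09 and 0.09 m and y of idler_d_lug in the frame of bay_cross between -0.13 and 0.13 m and x of idler_d_hub in the frame of bay_cross between -0.09 and 0.09 m and y of idler_d_hub in the frame of bay_cross between -0.13 and 0.13 m); the robot touches nothing.
It fails at once if a unit is lifted off the bench (by more than 25 mm) or tipped over (height (world z) of any of idler_a_lug, idler_b_lug, idler_c_lug, idler_d_lug above 0.055 m or angle between any of idler_a_lug, idler_b_lug, idler_c_lug, idler_d_lug's own z axis and vertical above 0.6 rad).
It fails at once if another thing on the bench is shifted by more than 50 mm (distance of any of tin, tape_roll, driver, spanner, spray_can, jar, mug from where it was at the start of the episode above 0.05 m).
Of idler_a, idler_b, idler_c, idler_d only 3 to 4 are there at a start; the rules pass over those that are not, and their reading is None.
At some moment in a run one of idler_a, idler_b, idler_c, idler_d may be knocked a few centimetres aside while the robot is not near it.
Once in a run the grip may slacken for a moment while it holds something.
It also fails if it takes over 210 s, if anything falls off the work surface, if the arm or the gripper's body presses on something with over 40 N, if the wrist force passes 120 N, or if a joint passes its speed limit or range.

## Robot

A 6-joint arm with a two-finger parallel gripper is mounted at the origin on the work surface. World frame = base frame: x ahead of the robot, y to its left, z up, the work surface at z = 0. Lengths are in m, angles in degrees, forces in N, time in s.
With the tool pointing down it reaches from about 0.375 to 0.9 m from the base axis. Payload 3.1 kg.
Tool frame: the origin (TCP) lies between the finger pads; the fingertips stand 11 mm ahead of it and the grasp point (between the pads) lies 8 mm behind it; z points along the fingers, y is the line along which they close (so a half turn about z gives the same grasp; the last joint's range is limited). The gripper opens to 87 mm and grips with 3 to 60 N. Pads are 19 mm wide; open, the fingers measure 117 mm over their backs; the gripper's body (75 mm by 190 mm) begins 51 mm behind the grasp point.
Start: joints at [-83.795, 30.224, 82.088, -0, 67.689, -10.227], TCP at [0.177, -0.599, 0.234] pointing down, gripper open.
Joint ranges: [-176.69, 176.69], [-43.24, 126.21], [12.49, 139.97], [-82, 262], [0, 151.66], [-163.58, 163.58]. Speed limits (degrees/s): [159.86, 159.86, 180, 180, 180, 180].

## Interface

Orientations are given as a 3x3 rotation matrix whose columns are the frame's x, y, z axes.
In Python, from rig import bot gives the robot as it stands.
- The arm moves only by the tool apply_moves, never from a script. Its argument "steps" is a list that holds one entry, the list of rows, each a list of 7 numbers: the shift along the tool's x, y, z in cm, then the turn, a rotation vector about the tool's x, y, z in degrees, then the gripper command: -1 is shut, 1 is fully open, values between are in proportion. In form: [[[dx, dy, dz, rx, ry, rz, jaw], ...]]. A call has 1 to 20 rows; each row is the pose to reach, as a shift and turn from the pose commanded when the call began, along the tool's axes at that moment; what a row does not reach only later rows make up. A row lasts 1/8 s, in which the tool goes at most 62.5 mm and 10.7 degrees, less where a joint would pass 70% of its speed; a pose out of reach is approached as far as the arm can. A call with a gripper value outside its range is refused whole. The fingers move at their own pace and stop on an object; the grip force is fixed at half the most. Time passes only in rows, so rows that repeat a pose let the fingers close. It gives the time, the measured TCP pose, the force, the opening and the grip force at its end, in the units of the state.
- bot.read_state(): the state, without advancing time (a new reading comes with each control period).
- bot.capture(name): name is "side" or "top" or "wrist"; returns the picture (480x640x3 uint8, blue, green, red); there is no depth.
- bot.camera_model(name): a dict with "intrinsics" (3x3 intrinsics, pixels), "k1" (the pictures are not rectified: a ray, as slopes to the right and down, at radius r is drawn at 1 + k1 r^2 times it, then the intrinsics apply), "R" (3x3) and "t" (3): a world point X has camera coordinates R X + t. Camera axes: x right, y down, z forward; pixel columns grow to the right and rows downward; lengths in m; the calibration is good to about 2 mm. A picture is of the moment at which its call begins: read the wrist's pose just before it. camera_model takes no time and is no camera call; for the wrist camera it gives the pose at the moment of the call.
- bot.hand_in(): hands the job in; it is judged then, once.
The state is a dict: "time_s": time; "joint_positions": joint angles; "qvel": joint speeds; "tau": joint torques, N m; "position": TCP position; "tcp_rot": TCP orientation; "force": force on the tool from outside, world axes, zero at the start; "moment": the same for the moment, N m; "opening": opening from 0.0 (shut) to 1.0 (fully open); "grasp_force": force on a finger pad.
Only numpy, scipy, OpenCV 4.12 (cv2) and the standard library are available. Lean on these libraries where they do the work, as an engineer would, in place of code of your own. Each camera call takes 0.05 s, during which the arm holds its last target. There are 200 camera calls.

## Working session

There is one attempt and no reset: what is moved stays moved. The work goes in short steps, Python scripts to look and compute and a tool call to move; the robot and the scene stay as the last step left them, time stands still between calls to the robot, and variables do not carry over. Pictures are saved under pics/ and viewed, at most 14 in all, crops included, and the job is handed in when it is done.

Besides the shell and the picture viewer there is one more tool, called after "Emit:" as name(argument=value, ...), one argument or row to a line, values as JSON. apply_moves: Moves the arm, as the interface text tells. Its arguments: {"type":"object","properties":{"steps":{"type":"array","items":{"type":"array","items":{"type":"array","items":{"type":"number"}}}}},"required":["steps"]}

```bash
ls; mkdir -p pics
cat > h.py <<'E'
import numpy as np, cv2
from rig import bot
def snap(n,f):
    m=bot.camera_model(n); im=bot.capture(n); cv2.imwrite('pics/'+f,im); return im,m
def px2w(m,uv,z):
    K=np.array(m["intrinsics"],float);uv=np.atleast_2d(np.array(uv,float))
    d=np.c_[(uv-K[:2,2])/[K[0,0],K[1,1]]]
    s=d.copy()
    for _ in range(20): s=d/(1+m["k1"]*(s**2).sum(1,keepdims=True))
    R=np.array(m["R"]);t=np.array(m["t"])
    r=np.c_[s,np.ones(len(s))]@R; c=-R.T@t
    return c+r*((z-c[2])/r[:,2])[:,None]
def w2px(m,X):
    K=np.array(m["intrinsics"],float);X=np.atleast_2d(np.array(X,float))
    c=X@np.array(m["R"]).T+np.array(m["t"]); s=c[:,:2]/c[:,2:]
    s=s*(1+m["k1"]*(s**2).sum(1,keepdims=True)); return s*[K[0,0],K[1,1]]+K[:2,2]
E
python3 - <<'E'
from h import *
for n in("top","side"):
    im,m=snap(n,n+'0.png'); R=np.array(m["R"]);print(n,m["intrinsics"],m["k1"],-R.T@np.array(m["t"]),R)
s=bot.read_state();print(s["tcp_rot"],s["position"],s["time_s"],s["force"])
E
```

```text
pics
top [[565.70759429   0.         322.55319954]
 [  0.         565.70759429 236.46363524]
 [  0.           0.           1.        ]] -0.07291298312011013 [0.43492265 0.00284451 1.68607687] [[ 0.01597339 -0.99979924 -0.01209672]
 [-0.99804441 -0.01521179 -0.06062973]
 [ 0.06043355  0.01304153 -0.99808702]]
side [[454.6580255    0.         316.16671585]
 [  0.         454.6580255  247.92647194]
 [  0.           0.           1.        ]] -0.008822350106991384 [0.15369044 0.96701799 0.71071095] [[-0.92865068 -0.37085467  0.00864442]
 [-0.20446449  0.49227416 -0.84608535]
 [ 0.30951928 -0.78748522 -0.53297735]]
[[ 9.59164586e-01  2.82848466e-01 -2.04300330e-04]
 [ 2.82848316e-01 -9.59162669e-01  1.95066325e-03]
 [ 3.55784859e-04 -1.92879312e-03 -9.99998077e-01]] [ 0.17675423 -0.5988249   0.23266625] 0.1 [-0.29974979 -0.89500465 -0.22030728]
```

View pics/top0.png

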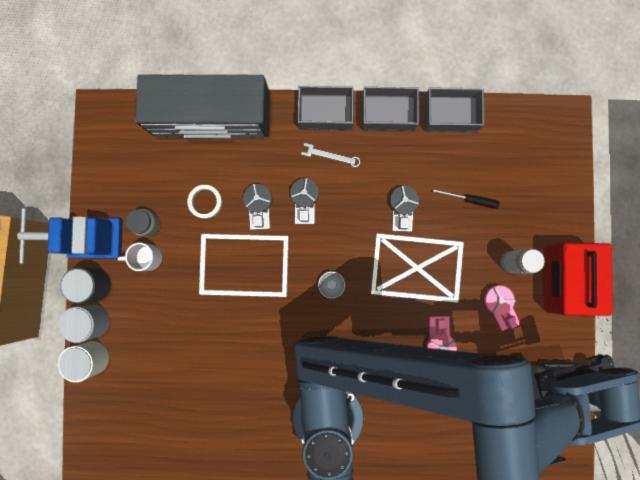

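View pics/side0.png

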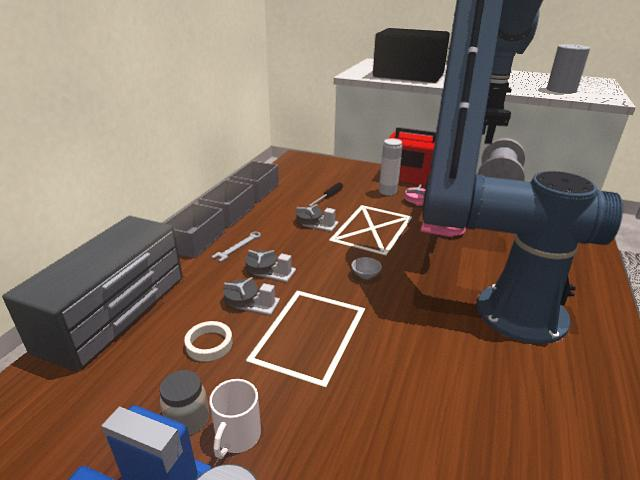

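The top view shows three units, with hubs near (257,195), (304,190) and (404,197). The plain bay is centred near (244,265) and the crossed bay near (418,268), with the tin between them at (331,285). The pink look-alikes are at (500,300) and (440,335). I'll enlarge the crop to read the points.

Run:
```python
from h import *
im=cv2.imread('pics/top0.png')
cv2.imwrite('pics/c1.png',np.vstack([cv2.resize(im[170:240,225:335],None,fx=5,fy=5,interpolation=cv2.INTER_CUBIC),cv2.resize(im[180:235,355:465],None,fx=5,fy=5,interpolation=cv2.INTER_CUBIC)[:240]]))
```

```text
(no output)
```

View pics/c1.png

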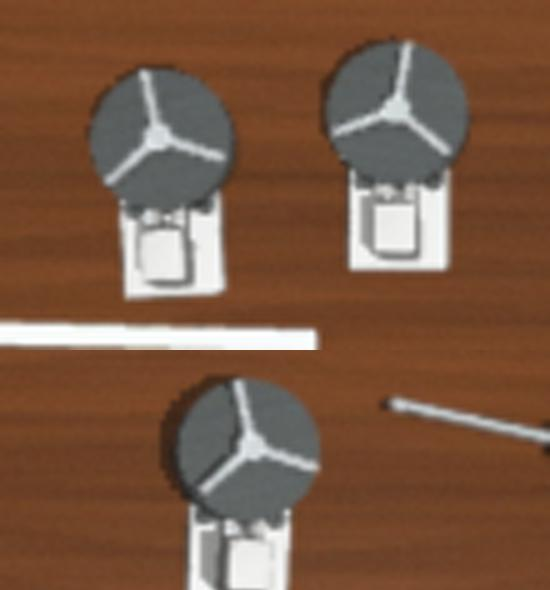

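The enlarged crop gives these full-image pixels:

| Unit | Hub | Lug top |
|---|---|---|
| U1 | (256.6,197) | (257.2,220.8) |
| U2 | (304.4,191.4) | (304,215.6) |
| U3 | (405.6,199) | (404.8,222.6) |

The ribs point roughly along +x, each slightly rotated.

Run:
```python
from h import *
m=bot.camera_model("top")
H=px2w(m,[(256.6,197),(304.4,191.4),(405.6,199)],.05)
T=px2w(m,[(254,185.2),(306.4,179),(403,186.6)],.05)
L=px2w(m,[(257.2,220.8),(304,215.6),(404.8,222.6)],.06)
for h,l,t in zip(H,L,T):
    d=h-l;e=t-h;print(h.round(4),l.round(4),np.hypot(*d[:2]).round(4),np.degrees(np.arctan2(d[1],d[0])).round(1),'rib',np.degrees(np.arctan2(e[1],e[0])).round(1))
for B in([(202,235),(288,237),(286,296),(200,294)],[(377,235),(463,242),(458,300),(373,293)]):
    b=px2w(m,B,0);print(b.round(3)[:,:2].tolist(),b.mean(0).round(4));d=b[0]-b[3];print(np.degrees(np.arctan2(d[1],d[0])))
print(px2w(m,[(331,285),(204,202),(435,191),(498,206),(358,162),(305,152),(457,320),(428,318),(486,292)],.02).round(3).tolist())
```

```text
[0.6464 0.2185 0.05  ] [0.5759 0.2138 0.06  ] 0.0707 3.8 rib 13.8
[0.6647 0.0792 0.05  ] [0.5929 0.0786 0.06  ] 0.0718 0.5 rib -8.1
[ 0.6469 -0.2157  0.05  ] [ 0.577  -0.2124  0.06  ] 0.0699 -2.6 rib 12.1
[[0.536, 0.387], [0.534, 0.128], [0.358, 0.131], [0.359, 0.388]] [0.4468 0.2586 0.    ]
-0.38643494710845566
[[0.544, -0.138], [0.527, -0.395], [0.354, -0.381], [0.371, -0.128]] [ 0.449  -0.2603  0.    ]
-3.3166791414416728
[[0.393, -0.002, 0.02], [0.633, 0.38, 0.02], [0.676, -0.307, 0.02], [0.634, -0.495, 0.02], [0.759, -0.077, 0.02], [0.787, 0.081, 0.02], [0.296, -0.374, 0.02], [0.301, -0.288, 0.02], [0.379, -0.459, 0.02]]
```

```bash
cat >> h.py <<'E'
def rows(tg,s=None):
    "tg: list of (x,y,z,yaw_deg,jaw) -> rows rel. to current pose"
    s=s or bot.read_state();R=np.array(s["tcp_rot"]);p=np.array(s["position"]);y0=np.degrees(np.arctan2(R[1,0],R[0,0]))
    R=np.array([[np.cos(np.radians(y0)),np.sin(np.radians(y0)),0],[np.sin(np.radians(y0)),-np.cos(np.radians(y0)),0],[0,0,-1]])
    for t in tg:
        d=R.T@(np.array(t[:3])-p)*100; a=(y0-t[3]+180)%360-180
        print([*d.round(1).tolist(),0,0,round(a,1),t[4]])
E
python3 - <<'E'
from h import *
rows([(.177,-.599,.26,16,-1),(.617,.211,.26,0,-1),(.617,.211,.12,0,-1)])
E
```

```text
[0.0, 0.0, -2.7, 0, 0, np.float64(0.4), -1]
[65.1, -65.2, -2.7, 0, 0, np.float64(16.4), -1]
[65.1, -65.2, 11.3, 0, 0, np.float64(16.4), -1]
```

Emit:
apply_moves(
  steps=[
    [[0, 0, -2.7, 0, 0, 0, -1], [65, -65.2, -2.7, 0, 0, 16.4, -1], [65, -65.2, -2.7, 0, 0, 16.4, -1], [65, -65.2, -2.7, 0, 0, 16.4, -1], [65, -65.2, -2.7, 0, 0, 16.4, -1], [65, -65.2, -2.7, 0, 0, 16.4, -1], [65, -65.2, -2.7, 0, 0, 16.4, -1], [65, -65.2, -2.7, 0, 0, 16.4, -1], [65, -65.2, -2.7, 0, 0, 16.4, -1], [65, -65.2, -2.7, 0, 0, 16.4, -1], [65, -65.2, -2.7, 0, 0, 16.4, -1], [65, -65.2, -2.7, 0, 0, 16.4, -1], [65, -65.2, -2.7, 0, 0, 16.4, -1], [65, -65.2, -2.7, 0, 0, 16.4, -1], [65, -65.2, -2.7, 0, 0, 16.4, -1], [65, -65.2, -2.7, 0, 0, 16.4, -1], [65, -65.2, -2.7, 0, 0, 16.4, -1], [65, -65.2, 11.3, 0, 0, 16.4, -1], [65, -65.2, 11.3, 0, 0, 16.4, -1], [65, -65.2, 11.3, 0, 0, 16.4, -1]],
  ],
)

```text
time_s: 2.6
position: [0.6116, 0.2081, 0.116]
tcp_rot: [[1.0, -0.0, -0.011], [-0.0, -1.0, -0.002], [-0.011, 0.002, -1.0]]
force: [-0.7, -0.1, -0.5]
opening: 0.004
grasp_force: 0.0
```

Run:
```python
from h import *
s=bot.read_state();print(s["position"],s["joint_positions"],s["force"],s["opening"])
im,m=snap("wrist","w1.png");t,_=snap("top","t1.png")
cv2.imwrite('pics/c2.png',np.hstack([cv2.resize(im,(400,300)),cv2.resize(t[120:330,170:450],(400,300))]))
print(w2px(m,[(.6464,.2185,.05)]), w2px(m,[(.6464,.2185,.05),(.576,.2138,.06)]))
```

```text
[0.61164977 0.20809073 0.11603442] [ 8.90544412e+00  4.00956736e+01  8.38813118e+01 -2.41658655e-02
  5.66606676e+01  9.89406456e+01] [-0.68556567 -0.07120138 -0.51825551] 0.004004209129837084
[[299.73927285 202.60896544]] [[299.73927285 202.60896544]
 [308.93471791 326.50047077]]
```

View pics/c2.png

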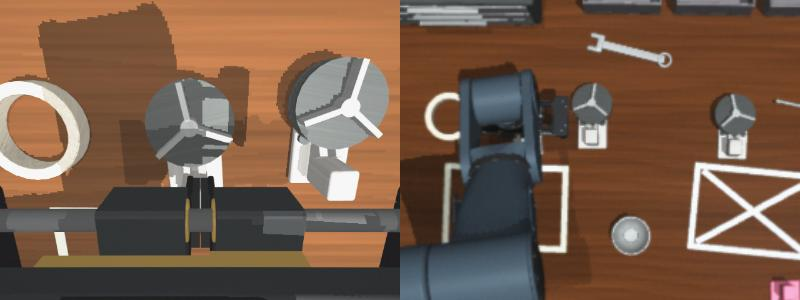

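The wrist view agrees with my estimate of U1's hub: seen at about (304,202), predicted at (300,203). Now I'll spin U1 counter-clockwise and exit toward +y.

Emit:
apply_moves(
  steps=[
    [[0.3, -0.2, 3, 0, 0, 0, -1], [0.3, -0.2, 6.4, 0, 0, 0, -1], [0.3, -0.2, 6.4, 0, 0, 0, -1], [0.3, -0.2, 6.4, 0, 0, 0, -1], [1.0, 1.2, 6.4, 0, 0, 0, -1], [2.8, 2.2, 6.4, 0, 0, 0, -1], [4.9, 2.0, 6.4, 0, 0, 0, -1], [6.4, 0.6, 6.4, 0, 0, 0, -1], [6.8, -1.4, 6.4, 0, 0, 0, -1], [6.8, -3.5, 6.4, 0, 0, 0, -1], [6.8, -5.6, 6.4, 0, 0, 0, -1], [6.8, -7.8, 6.4, 0, 0, 0, -1], [6.8, -7.8, 3, 0, 0, 0, -1], [6.8, -7.8, 3, 0, 0, 0, -1]],
  ],
)

```text
time_s: 4.45
position: [0.6857, 0.2901, 0.0937]
tcp_rot: [[1.0, 0.002, 0.006], [0.002, -1.0, 0.002], [0.006, -0.002, -1.0]]
force: [-0.3, -0.3, -0.1]
opening: 0.006
grasp_force: 0.0
```

```bash
cat > spin.py <<'E'
from h import *
import sys
n=sys.argv[1]; hub=np.array([float(v) for v in sys.argv[2:4]]+[.05])
s=bot.read_state();print(s["position"],s["force"],s["time_s"])
ims=[]
for i in range(5):
    im,m=snap("wrist",f"{n}_{i}.png");c=w2px(m,[hub])[0];ims.append(im)
    x,y=np.clip(c.astype(int),120,[519,359]); c_=im[y-120:y+120,x-120:x+120]
    ims[-1]=c_
print(c)
d=[int((np.abs(a.astype(int)-b).max(2)>40).sum()) for a,b in zip(ims,ims[1:])];print(d)
cv2.imwrite(f'pics/{n}.png',np.hstack([ims[0],ims[1],ims[4]]))
E
python3 spin.py s1 .647 .218
```

```text
[0.68565329 0.29008532 0.09366453] [-0.29272914 -0.30417314 -0.11935355] 4.45
[449.31850923 343.38822527]
[2644, 2591, 1587, 1150]
```

View pics/s1.png

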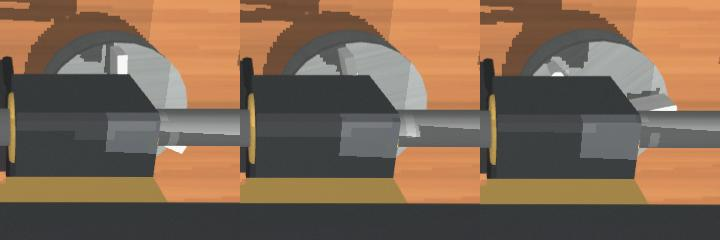

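The pictures show U1's rib still moving between frames after release, from about (122,65) to (70,75). I'll confirm that from U2's start position.

Emit:
apply_moves(
  steps=[
    [[-2, 5, -2.2, 0, 0, 0, -1], [-5.3, 20.6, -2.2, 0, 0, 0, -1], [-5.3, 20.6, -2.2, 0, 0, 0, -1], [-5.3, 20.6, -2.2, 0, 0, 0, -1], [-5.3, 20.6, -2.2, 0, 0, 0, -1], [-5.3, 20.6, -2.2, 0, 0, 0, -1]],
  ],
)

```text
time_s: 5.45
position: [0.6309, 0.0822, 0.1121]
tcp_rot: [[1.0, 0.0, -0.001], [0.0, -1.0, 0.001], [-0.001, -0.001, -1.0]]
force: [-0.1, 0.5, -0.5]
opening: 0.004
grasp_force: 0.0
```

Run:
```python
from h import *
s=bot.read_state();print(s["position"],s["time_s"])
a=[snap("wrist",f"u2_{i}.png") for i in range(6)];m=a[0][1]
print(w2px(m,[(.647,.218,.05),(.665,.079,.05)]))
A=[x[0][60:290] for x in a]
for i in range(5):
    d=(np.abs(A[i].astype(int)-A[i+1]).max(2)>40);print(d[:,:250].sum(),d[:,250:].sum())
cv2.imwrite('pics/u2.png',np.vstack([A[0],A[5]]))
```

```text
[0.63088663 0.08215039 0.11208046] 5.45
[[ 72.65889388 238.23070784]
 [324.8784583  206.37068715]]
1938 1130
1756 513
1640 326
1614 70
1650 314
```

View pics/u2.png

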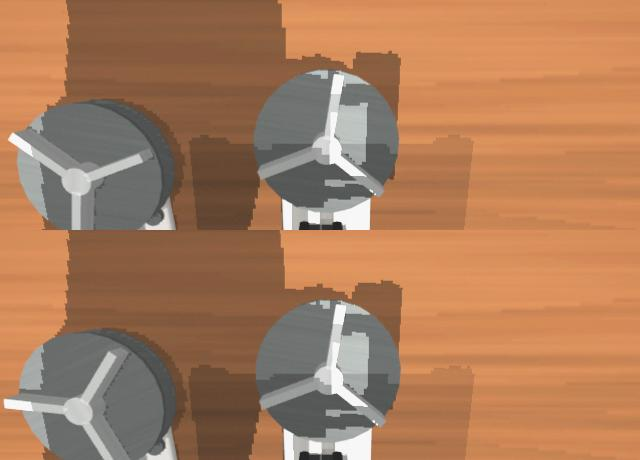

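U1 is still turning after a second, about 35° in 0.25 s, so it runs free. U2's hub is at (327,208), as predicted. Now I'll spin U2 clockwise and exit toward −y.

Emit:
apply_moves(
  steps=[
    [[0.2, -0.2, 3, 0, 0, 0, -1], [0.2, -0.2, 6, 0, 0, 0, -1], [0.2, -0.2, 6, 0, 0, 0, -1], [0.2, -0.2, 6, 0, 0, 0, -1], [0.9, -1.9, 6, 0, 0, 0, -1], [2.7, -2.9, 6, 0, 0, 0, -1], [4.8, -2.7, 6, 0, 0, 0, -1], [6.3, -1.3, 6, 0, 0, 0, -1], [6.7, 0.7, 6, 0, 0, 0, -1], [6.7, 2.8, 6, 0, 0, 0, -1], [6.7, 4.9, 6, 0, 0, 0, -1], [6.7, 7.1, 6, 0, 0, 0, -1], [6.7, 7.8, 1, 0, 0, 0, -1], [0, 13, -1, 0, 0, 0, -1], [0, 13, -1, 0, 0, 0, -1], [0, 13, -1, 0, 0, 0, -1], [0, 13, -1, 0, 0, 0, -1]],
  ],
)

```text
time_s: 7.88
position: [0.6316, -0.0486, 0.1226]
tcp_rot: [[1.0, -0.0, 0.001], [-0.0, -1.0, 0.0], [0.001, -0.0, -1.0]]
force: [0.4, -0.9, -0.6]
opening: 0.005
grasp_force: 0.0
```

Run:
```python
from h import *
s=bot.read_state();print(s["position"],s["time_s"])
a=[snap("wrist",f"v2_{i}.png") for i in range(6)];m=a[0][1]
h=w2px(m,[(.665,.079,.05)])[0];print(h)
A=[x[0][60:290] for x in a]
for i in range(5):
    d=(np.abs(A[i].astype(int)-A[i+1]).max(2)>40);print(d[:,:250].sum(),d[:,250:].sum())
cv2.imwrite('pics/v2.png',np.vstack([A[0],A[5]]))
rows([(.647-.032,-.216-.006,.112,0,-1)])
```

```text
[ 0.63164576 -0.04860407  0.12261558] 7.875
[ 92.96657387 203.87096889]
230 1193
167 675
116 490
70 293
58 201
[-1.7, 17.4, 1.0, 0, 0, np.float64(0.1), -1]
```

View pics/v2.png

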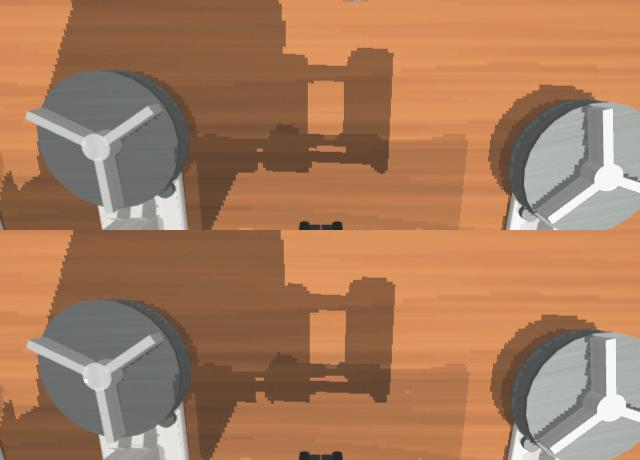

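U2 stands still about 0.7 s after release, so it binds. It has turned about 168°. U3's hub is at (607,238), and I'll check that against my estimate before going on.

Run:
```python
from h import *
m=bot.camera_model("wrist")
print(w2px(m,[(.647,-.216,.05)]),px2w(m,[(608,238)],.05))
```

```text
[[611.90048416 234.70370648]] [[ 0.64502017 -0.21417586  0.05      ]]
```

Emit:
apply_moves(
  steps=[
    [[-1.7, 17.4, 1, 0, 0, 0, -1], [-1.7, 17.4, 1, 0, 0, 0, -1], [-1.7, 17.4, 1, 0, 0, 0, -1], [-1.7, 17.4, 1, 0, 0, 0, -1], [-1.7, 17.4, 1, 0, 0, 0, -1]],
  ],
)

```text
time_s: 8.8
position: [0.6139, -0.2216, 0.1122]
tcp_rot: [[1.0, 0.0, -0.001], [0.0, -1.0, 0.001], [-0.001, -0.001, -1.0]]
force: [-0.0, -0.9, -0.4]
opening: 0.006
grasp_force: 0.0
```

Emit:
apply_moves(
  steps=[
    [[0, 0.2, 3, 0, 0, 0, -1], [0, 0.2, 6, 0, 0, 0, -1], [0, 0.2, 6, 0, 0, 0, -1], [0, 0.2, 6, 0, 0, 0, -1], [0.7, 1.6, 6, 0, 0, 0, -1], [2.5, 2.6, 6, 0, 0, 0, -1], [4.6, 2.4, 6, 0, 0, 0, -1], [6.1, 1.0, 6, 0, 0, 0, -1], [6.5, -1.0, 6, 0, 0, 0, -1], [6.5, -3.1, 6, 0, 0, 0, -1], [6.5, -5.2, 6, 0, 0, 0, -1], [6.5, -7.4, 6, 0, 0, 0, -1], [6.5, -8, 1, 0, 0, 0, -1], [0, -13, -2, 0, 0, 0, -1], [0, -13, -2, 0, 0, 0, -1], [0, -13, -2, 0, 0, 0, -1], [0, -13, -2, 0, 0, 0, -1]],
  ],
)

```text
time_s: 10.92
position: [0.615, -0.0924, 0.1326]
tcp_rot: [[1.0, 0.001, 0.002], [0.001, -1.0, -0.001], [0.002, 0.001, -1.0]]
force: [-0.4, -0.9, -0.0]
opening: 0.005
grasp_force: 0.0
```

Run:
```python
from h import *
s=bot.read_state();print(s["position"],s["time_s"])
a=[snap("wrist",f"v3_{i}.png") for i in range(6)];m=a[0][1]
h=w2px(m,[(.646,-.2155,.05)])[0];print(h)
A=[x[0][60:290] for x in a]
for i in range(5):
    d=(np.abs(A[i].astype(int)-A[i+1]).max(2)>40);print(d[:,:350].sum(),d[:,350:].sum())
cv2.imwrite('pics/v3.png',np.vstack([A[0],A[5]]))
```

```text
[ 0.61499751 -0.0924364   0.1325914 ] 10.925
[527.44679069 204.77829077]
621 2762
588 2699
304 2737
298 2632
281 2606
```

View pics/v3.png

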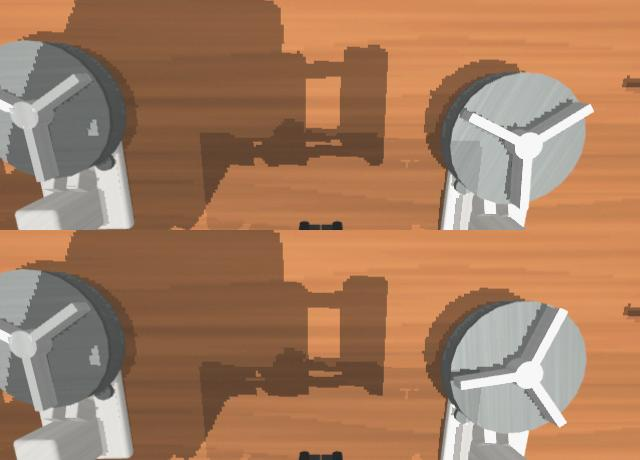

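U3 keeps turning, about 30° in 0.25 s, so it runs free. U1 and U3 go to the plain bay and U2 to the crossed bay. Next I'll go to U1's lug.

Emit:
apply_moves(
  steps=[
    [[-2, 0, -4, 0, 0, 0, 0.15], [-9.5, -30.6, -4, 0, 0, 0, 0.15], [-9.5, -30.6, -4, 0, 0, 0, 0.15], [-9.5, -30.6, -4, 0, 0, 0, 0.15], [-9.5, -30.6, -4, 0, 0, 0, 0.15], [-9.5, -30.6, -4, 0, 0, 0, 0.15], [-9.5, -30.6, -4, 0, 0, 0, 0.15], [-9.5, -30.6, -4, 0, 0, 0, 0.15], [-9.5, -30.6, -4, 0, 0, 0, 0.15]],
  ],
)

```text
time_s: 12.35
position: [0.5196, 0.2123, 0.1724]
tcp_rot: [[1.0, -0.002, 0.0], [-0.002, -1.0, -0.0], [0.0, 0.0, -1.0]]
force: [-0.4, 0.1, -0.1]
opening: 0.573
grasp_force: 0.0
```

Run:
```python
from h import *
s=bot.read_state();print(s["position"],s["time_s"],s["opening"])
im,m=snap("wrist","g1.png");print(w2px(m,[(.647,.218,.05),(.5759,.2138,.06),(.665,.079,.05)]))
```

```text
[0.51957853 0.21229593 0.17241756] 12.35 0.5727752772623829
[[309.57786593  37.69762741]
 [316.67780869 156.44748839]
 [539.83422975   4.14659226]]
```

View pics/g1.png

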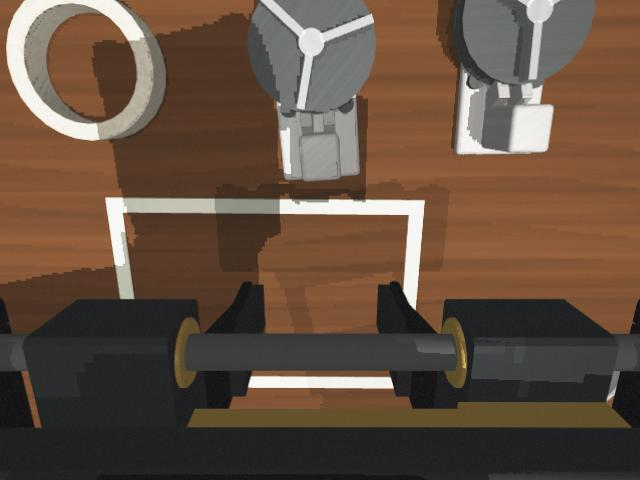

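U1's lug top is at (320,157) and its hub at (311,42), both within about 1 mm of my estimate, so I'll grasp it.

Emit:
apply_moves(
  steps=[
    [[5.6, 0, 7, 0, 0, -3.5, 0.15], [5.6, 0, 7, 0, 0, -3.5, 0.15], [5.6, 0, 11, 0, 0, -3.5, 0.15], [5.6, 0, 14.3, 0, 0, -3.5, 0.15], [5.6, 0, 14.3, 0, 0, -3.5, 0.15], [5.6, 0, 14.3, 0, 0, -3.5, -1], [5.6, 0, 14.3, 0, 0, -3.5, -1], [5.6, 0, 14.3, 0, 0, -3.5, -1], [5.6, 0, 14.3, 0, 0, -3.5, -1], [5.6, 0, 14.3, 0, 0, -3.5, -1], [5.6, 0, 14.3, 0, 0, -3.5, -1]],
  ],
)

```text
time_s: 13.78
position: [0.5757, 0.2133, 0.031]
tcp_rot: [[0.998, 0.063, 0.002], [0.063, -0.998, -0.001], [0.002, 0.001, -1.0]]
force: [-0.5, -3.5, 6.2]
opening: 0.296
grasp_force: 30.0
```

Run:
```python
from h import *
s=bot.read_state();z=s["position"][2];print(s["force"],z)
rows([(.49,.27,z,1,-1),(.412,.322,z,0,-1)])
m=bot.camera_model("wrist")
```

```text
[-0.47746471 -3.53693888  6.15959473] 0.03103031457298584
[-8.2, -6.2, 0.0, 0, 0, np.float64(2.6), -1]
[-15.7, -11.9, 0.0, 0, 0, np.float64(3.6), -1]
```

Emit:
apply_moves(
  steps=[
    [[-1, -0.7, 0, 0, 0, 0.3, -1], [-2.6, -2, 0, 0, 0, 0.6, -1], [-4.4, -3.3, 0, 0, 0, 1, -1], [-6.3, -4.8, 0, 0, 0, 1.5, -1], [-8.2, -6.2, 0, 0, 0, 2, -1], [-10.1, -7.6, 0, 0, 0, 2.5, -1], [-12, -9.1, 0, 0, 0, 3, -1], [-13.9, -10.5, 0, 0, 0, 3.5, -1], [-15.2, -11.5, 0, 0, 0, 3.6, -1], [-15.7, -11.9, 0, 0, 0, 3.6, -1], [-15.7, -11.9, 0, 0, 0, 3.6, -1], [-15.7, -11.9, 0, 0, 0, 3.6, -1]],
  ],
)

```text
time_s: 15.28
position: [0.4137, 0.3244, 0.0311]
tcp_rot: [[1.0, -0.0, 0.007], [-0.0, -1.0, 0.003], [0.007, -0.003, -1.0]]
force: [2.2, 1.4, 6.5]
opening: 0.296
grasp_force: 30.0
```

Emit:
apply_moves(
  steps=[
    [[0, 0, 0, 0, 0, 0, 0.15], [0, 0, 0, 0, 0, 0, 0.15], [0, 0, 0, 0, 0, 0, 0.15], [0, 0, -6, 0, 0, 0, 0.15], [0, 0, -12, 0, 0, 0, 0.15], [0, 0, -14, 0, 0, 0, 0.15], [11.6, 24.6, -14, 0, 0, 0, 0.15], [11.6, 24.6, -14, 0, 0, 0, 0.15], [11.6, 24.6, -14, 0, 0, 0, 0.15], [11.6, 24.6, -14, 0, 0, 0, 0.15], [11.6, 24.6, -14, 0, 0, 0, 0.15], [11.6, 24.6, -14, 0, 0, 0, 0.15], [11.6, 24.6, -14, 0, 0, 0, 0.15]],
  ],
)

```text
time_s: 16.9
position: [0.5253, 0.0777, 0.1692]
tcp_rot: [[1.0, -0.001, -0.002], [-0.001, -1.0, 0.001], [-0.002, -0.001, -1.0]]
force: [-0.6, -0.6, -0.5]
opening: 0.574
grasp_force: 0.0
```

Run:
```python
from h import *
s=bot.read_state();print(s["position"],s["time_s"],s["opening"])
im,m=snap("wrist","g2.png");print(w2px(m,[(.665,.079,.05),(.593,.0786,.06)]))
t,_=snap("top","t2.png")
cv2.imwrite('pics/c3.png',np.hstack([cv2.resize(im[:300],(500,312)),cv2.resize(t[160:320,180:320],(273,312))]))
```

```text
[0.52526396 0.07766037 0.16918121] 16.9 0.574498776364472
[[316.88245656  13.36604814]
 [317.70590703 138.03994616]]
```

View pics/c3.png

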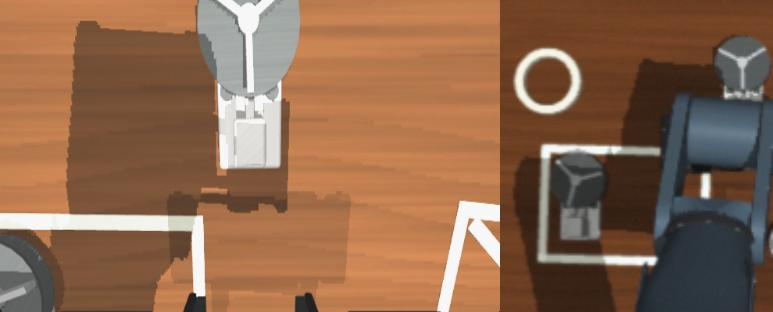

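U1 stands inside the left half of the plain bay. U2's lug is at (320,137), predicted (318,138), so I'll grasp U2.

Emit:
apply_moves(
  steps=[
    [[6.8, 0, 6, 0, 0, 0, 0.15], [6.8, 0, 6, 0, 0, 0, 0.15], [6.8, 0, 11, 0, 0, 0, 0.15], [6.8, 0, 13.8, 0, 0, 0, 0.15], [6.8, 0, 13.8, 0, 0, 0, 0.15], [6.8, 0, 13.8, 0, 0, 0, -1], [6.8, 0, 13.8, 0, 0, 0, -1], [6.8, 0, 13.8, 0, 0, 0, -1], [6.8, 0, 13.8, 0, 0, 0, -1], [6.8, 0, 13.8, 0, 0, 0, -1], [6.8, 0, 13.8, 0, 0, 0, -1]],
  ],
)

```text
time_s: 18.38
position: [0.5952, 0.0775, 0.033]
tcp_rot: [[1.0, -0.001, 0.002], [-0.001, -1.0, 0.001], [0.002, -0.001, -1.0]]
force: [-1.3, 4.5, 6.7]
opening: 0.3
grasp_force: 29.9
```

Run:
```python
from h import *
s=bot.read_state();z=s["position"][2]
rows([(.48,.0786,z,0,-1),(.48,-.10,z,0,-1),(.412,-.25,z,-2,-1)])
```

```text
[-11.5, -0.1, 0.0, 0, 0, np.float64(-0.0), -1]
[-11.5, 17.8, 0.0, 0, 0, np.float64(-0.0), -1]
[-18.3, 32.8, 0.0, 0, 0, np.float64(2.0), -1]
```

Emit:
apply_moves(
  steps=[
    [[-1, 0, 0, 0, 0, 0, -1], [-3, 0, 0, 0, 0, 0, -1], [-5.5, 0, 0, 0, 0, 0, -1], [-8, 0, 0, 0, 0, 0, -1], [-10.5, 0, 0, 0, 0, 0, -1], [-11.5, 1.5, 0, 0, 0, 0, -1], [-11.5, 4, 0, 0, 0, 0, -1], [-11.5, 6.5, 0, 0, 0, 0, -1], [-11.5, 9, 0, 0, 0, 0, -1], [-11.5, 11.5, 0, 0, 0, 0, -1], [-11.5, 14, 0, 0, 0, 0, -1], [-11.5, 16.5, 0, 0, 0, 0, -1], [-12, 18, 0, 0, 0, 0, -1], [-14, 19.5, 0, 0, 0, 0, -1], [-16.5, 20.8, 0, 0, 0, 0, -1], [-16.5, 20.8, 0, 0, 0, 0, -1]],
  ],
)

```text
time_s: 20.38
position: [0.4305, -0.1345, 0.0329]
tcp_rot: [[1.0, -0.002, 0.005], [-0.002, -1.0, -0.005], [0.005, 0.005, -1.0]]
force: [-4.2, -9.5, 9.6]
opening: 0.296
grasp_force: 30.0
```

Emit:
apply_moves(
  steps=[
    [[-0.8, 2, 0, 0, 0, 0, -1], [-1.3, 4.5, 0, 0, 0, 0, -1], [-1.6, 7, 0, 0, 0, 0, -1], [-1.9, 9.5, 0, 0, 0, 0, -1], [-1.9, 11.2, 0, 0, 0, 0, -1], [-1.9, 11.6, 0, 0, 0, 0, -1], [-1.9, 11.6, 0, 0, 0, 0, -1], [-1.9, 11.6, 0, 0, 0, 0, 0.15], [-1.9, 11.6, 0, 0, 0, 0, 0.15], [-1.9, 11.6, 0, 0, 0, 0, 0.15], [-1.9, 11.6, -6, 0, 0, 0, 0.15], [-1.9, 11.6, -12, 0, 0, 0, 0.15], [-1.9, 11.6, -14, 0, 0, 0, 0.15], [8, 7.8, -14, 0, 0, 0, 0.15], [8, 7.8, -14, 0, 0, 0, 0.15], [8, 7.8, -14, 0, 0, 0, 0.15], [8, 7.8, -14, 0, 0, 0, 0.15]],
  ],
)

```text
time_s: 22.5
position: [0.5086, -0.2094, 0.1713]
tcp_rot: [[1.0, -0.001, -0.001], [-0.001, -1.0, -0.0], [-0.001, 0.0, -1.0]]
force: [-0.1, -1.0, 0.4]
opening: 0.577
grasp_force: 0.0
```

Run:
```python
from h import *
s=bot.read_state();print(s["position"],s["time_s"],s["opening"])
im,m=snap("wrist","g3.png");print(w2px(m,[(.646,-.2155,.05),(.577,-.2124,.06)]))
t,_=snap("top","t3.png")
cv2.imwrite('pics/c4.png',np.hstack([cv2.resize(im[:300],(500,312)),cv2.resize(t[160:320,180:320],(273,312))]))
```

```text
[ 0.50860119 -0.20943508  0.17125139] 22.5 0.5772904587556148
[[329.02403075  18.83741835]
 [323.82304022 136.9847178 ]]
```

View pics/c4.png

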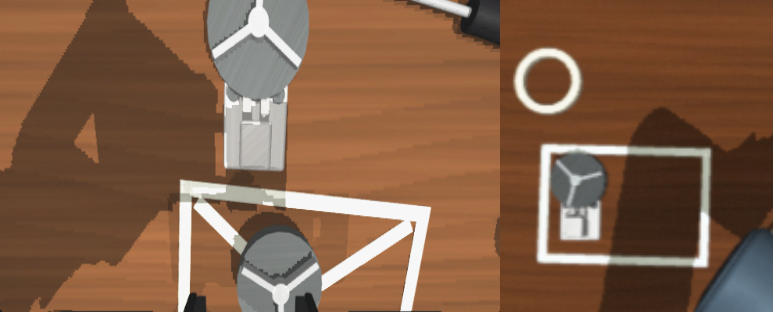

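U2 stands in the crossed bay. U3's lug is at (328,139), predicted (324,137), so I'll grasp U3.

Emit:
apply_moves(
  steps=[
    [[6.7, 0.4, 6, 0, 0, 2.5, 0.15], [6.7, 0.4, 6, 0, 0, 2.5, 0.15], [6.7, 0.4, 11, 0, 0, 2.5, 0.15], [6.7, 0.4, 13.9, 0, 0, 2.5, 0.15], [6.7, 0.4, 13.9, 0, 0, 2.5, 0.15], [6.7, 0.4, 13.9, 0, 0, 2.5, -1], [6.7, 0.4, 13.9, 0, 0, 2.5, -1], [6.7, 0.4, 13.9, 0, 0, 2.5, -1], [6.7, 0.4, 13.9, 0, 0, 2.5, -1], [6.7, 0.4, 13.9, 0, 0, 2.5, -1], [6.7, 0.4, 13.9, 0, 0, 2.5, -1]],
  ],
)

```text
time_s: 23.98
position: [0.5768, -0.2135, 0.0339]
tcp_rot: [[0.999, -0.044, 0.002], [-0.044, -0.999, -0.001], [0.002, 0.001, -1.0]]
force: [-0.6, 0.9, 5.4]
opening: 0.297
grasp_force: 29.9
```

Run:
```python
from h import *
s=bot.read_state();z=s["position"][2]
rows([(.575,.0,z,-2,-1),(.56,.10,z,-1,-1),(.53,.18,z,0,-1),(.412,.197,z,0,-1)])
```

```text
[-1.1, -21.3, 0.0, 0, 0, np.float64(-0.5), -1]
[-3.1, -31.2, 0.0, 0, 0, np.float64(-1.5), -1]
[-6.4, -39.1, 0.0, 0, 0, np.float64(-2.5), -1]
[-18.3, -40.3, 0.0, 0, 0, np.float64(-2.5), -1]
```

Emit:
apply_moves(
  steps=[
    [[0, -1, 0, 0, 0, 0, -1], [-0.2, -3, 0, 0, 0, 0, -1], [-0.3, -5.5, 0, 0, 0, 0, -1], [-0.4, -8, 0, 0, 0, 0, -1], [-0.5, -10.5, 0, 0, 0, 0, -1], [-0.6, -13, 0, 0, 0, 0, -1], [-0.8, -15.5, 0, 0, 0, 0, -1], [-0.9, -18, 0, 0, 0, 0, -1], [-1.1, -20.5, 0, 0, 0, 0, -1], [-1.5, -23, 0, 0, 0, -0.5, -1], [-2, -25.5, 0, 0, 0, -0.8, -1], [-2.5, -28, 0, 0, 0, -1.2, -1], [-3.1, -30.5, 0, 0, 0, -1.5, -1], [-4, -33, 0, 0, 0, -2, -1], [-5, -35.5, 0, 0, 0, -2.5, -1], [-6, -37.5, 0, 0, 0, -2.5, -1], [-6.4, -38.5, 0, 0, 0, -2.5, -1], [-6.4, -38.5, 0, 0, 0, -2.5, -1]],
  ],
)

```text
time_s: 26.22
position: [0.5316, 0.1747, 0.0339]
tcp_rot: [[1.0, -0.0, 0.005], [-0.0, -1.0, 0.0], [0.005, -0.0, -1.0]]
force: [1.7, 1.6, 6.0]
opening: 0.298
grasp_force: 30.0
```

Run:
```python
from h import *
s=bot.read_state();z=s["position"][2]
rows([(.412,.197,z,0,-1),(.412,.197,.15,0,0),(.5,-.05,.25,0,0)])
im,m=snap("wrist","g4.png")
cv2.imwrite('pics/g4c.png',im[:300])
```

```text
[-12.0, -2.2, 0.0, 0, 0, np.float64(-0.0), -1]
[-12.0, -2.2, -11.6, 0, 0, np.float64(-0.0), 0]
[-3.2, 22.5, -21.6, 0, 0, np.float64(-0.0), 0]
```

Emit:
apply_moves(
  steps=[
    [[-1.5, -0.3, 0, 0, 0, 0, -1], [-4, -0.8, 0, 0, 0, 0, -1], [-6.5, -1.3, 0, 0, 0, 0, -1], [-9, -1.8, 0, 0, 0, 0, -1], [-11.2, -2.2, 0, 0, 0, 0, -1], [-12, -2.2, 0, 0, 0, 0, -1], [-12, -2.2, 0, 0, 0, 0, -1], [-12, -2.2, 0, 0, 0, 0, 0.15], [-12, -2.2, 0, 0, 0, 0, 0.15], [-12, -2.2, 0, 0, 0, 0, 0.15], [-12, -2.2, -6, 0, 0, 0, 0.15], [-12, -2.2, -12, 0, 0, 0, 0.15], [-12, -2.2, -21, 0, 0, 0, 0.15], [-6, 17, -24, 0, 0, 0, 0.15], [-6, 17, -24, 0, 0, 0, 0.15], [-6, 17, -24, 0, 0, 0, 0.15], [-6, 17, -24, 0, 0, 0, 0.15], [-6, 17, -24, 0, 0, 0, 0.15]],
  ],
)

```text
time_s: 28.52
position: [0.4694, 0.003, 0.2725]
tcp_rot: [[1.0, -0.005, -0.0], [-0.005, -1.0, 0.0], [-0.0, -0.0, -1.0]]
force: [0.2, 0.0, 0.3]
opening: 0.572
grasp_force: 0.0
```

Run:
```python
from h import *
s=bot.read_state();print(s["position"],s["time_s"],s["opening"])
t,_=snap("top","t5.png")
cv2.imwrite('pics/c5.png',cv2.resize(t[130:340,110:560],(800,373)))
```

```text
[0.46940907 0.00296493 0.2724831 ] 28.525 0.5720943667338484
```

View pics/c5.png

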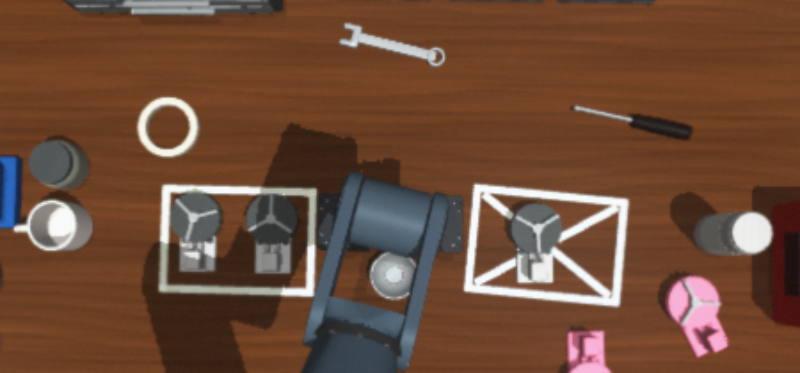

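All three units stand within their bays, two in the plain bay and one in the crossed bay. The bystanders haven't moved and the gripper is clear, so I'll hand in.

```bash
python3 -c "
from rig import bot
print(bot.hand_in())"
```

```text
the job is handed in; nothing more can be done
None
```

I spun all three units on the bench and handed the job in: the two free-running ones stand in the plain bay, the binding one in the crossed bay, and the other things on the bench did not visibly move. No verdict came back.

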